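# Two speaker repair kits from salvaged parts

### The job

Make up the two loudspeaker repair kits in the divided trays. The blue tray gets the silver-dome tweeter in its wide compartment and the copper coil in its narrow one; the yellow tray gets the paper-cone driver in its wide compartment and the black power brick, lying flat, in its narrow one. The bricks are packed side by side, so slide the black one out of the row first; set every part down upright on the tray floor rather than dropping it, and leave the other bricks and the bare magnet on the bench.

Things in the scene. Friction and masses are not known exactly. Their poses are not given: they have to be found in the camera images.
- tweeter: Dome tweeter lying face up on its magnet: round black face plate 62 mm across, 6 mm thick, top face 34 mm up, with a bright silver 28 mm dome that stands 6 mm proud; magnet below 54 mm across. 0.25 kg, loose; grip it across the face plate. Origin: centre of the underside, z up through the dome.
- cone_driver: Small loudspeaker lying face up on its magnet: round steel rim 66 mm across, 6 mm thick, top face 38 mm up, black rubber surround, brown paper cone, black dust cap standing 5 mm proud; magnet below 56 mm across. 0.3 kg, loose; grip it across the rim. Origin: centre of the underside, z up.
- coil: Crossover coil lying flat: a solid drum of bright copper windings 50 mm across and 26 mm high with a dark core in the middle. 0.15 kg. Loose on the bench. Origin: centre of the underside, z along its axis, up.
- black_brick: The black power brick: rounded block 100 (x) by 44 (y) by 32 mm (z), 0.25 kg. Origin: centre of the underside, z up. Lies on a 2 mm mat, long side to long side with the other two bricks, anywhere in the row, ends level, 1 to 2 mm apart (no finger room). Loose: pushed on an end face it slides lengthwise out of the row; 90 mm is clear beyond either end.
- white_brick: The white power brick: rounded block 100 (x) by 44 (y) by 32 mm (z), 0.25 kg. Origin: centre of the underside, z up. Lies on a 2 mm mat, next to the others. Loose, stays in stock (may be shoved a little).
- grey_brick: The grey power brick: rounded block 100 (x) by 44 (y) by 32 mm (z), 0.25 kg. Origin: centre of the underside, z up. Lies on a 2 mm mat, next to the others. Loose, stays in stock (may be shoved a little).
- magnet: Bare ferrite ring magnet, dark grey, 60 mm outside, 28 mm hole, 14 mm high, lying flat (not magnetised). Loose, not wanted, stays on the bench. Origin: centre of the underside.
- blue_tray: Blue plastic kit tray 130 (x) by 165 (y) mm. Walls 3 mm thick, 15 mm high; floor 3 mm thick. A partition along x makes two compartments, each 124 mm long in x: the WIDE one 90 mm across, centred at y = +34.5 mm, the NARROW one 66 mm across, centred at y = -46.5 mm (both x = 0). Origin: centre of the underside, on the bench; x, y along its sides, z up. Fixed; its yaw varies.
- yellow_tray: Yellow plastic kit tray 130 (x) by 165 (y) mm. Walls 3 mm thick, 15 mm high; floor 3 mm thick. A partition along x makes two compartments, each 124 mm long in x: the WIDE one 90 mm across, centred at y = +34.5 mm, the NARROW one 66 mm across, centred at y = -46.5 mm (both x = 0). Origin: centre of the underside, on the bench; x, y along its sides, z up. Fixed; its yaw varies.

How it is judged:
At the end, for the whole second after the job is handed in: Tweeter and coil in the blue tray, cone driver and black brick in the yellow one, each in its own compartment as asked, face up or flat (within 0.12 rad), underside within 5 mm of the tray floor and inside the walls, released and at rest (x of tweeter in the frame of blue_tray between -0.037 and 0.037 m and y of tweeter in the frame of blue_tray between 0.0145 and 0.0545 m and z of tweeter in the frame of blue_tray between -0.001 and 0.008 m and angle between each of tweeter, coil, cone_driver, black_brick's own z axis and vertical below 0.12 rad and linear speed of each of tweeter, coil, cone_driver, black_brick below 0.02 m/s and x of coil in the frame of blue_tray between -0.039 and 0.039 m and y of coil in the frame of blue_tray between -0.0565 and -0.0365 m and z of coil in the frame of blue_tray between -0.001 and 0.008 m and x of cone_driver in the frame of yellow_tray between -0.036 and 0.036 m and y of cone_driver in the frame of yellow_tray between 0.0155 and 0.0535 m and z of cone_driver in the frame of yellow_tray between -0.001 and 0.008 m and x of black_brick in the frame of yellow_tray between -0.0145 and 0.0145 m and y of black_brick in the frame of yellow_tray between -0.06 and -0.033 m and z of black_brick in the frame of yellow_tray between -0.001 and 0.008 m); the robot touches nothing.
It fails at once if one of the four kit parts is dropped or thrown (falls or flies faster than 0.8 m/s with no finger on it) ((linear speed of tweeter above 0.8 m/s and contact force between the fingers and tweeter below 0.01 N) or (linear speed of coil above 0.8 m/s and contact force between the fingers and coil below 0.01 N) or (linear speed of cone_driver above 0.8 m/s and contact force between the fingers and cone_driver below 0.01 N) or (linear speed of black_brick above 0.8 m/s and contact force between the fingers and black_brick below 0.01 N)).
It fails at once if the white brick, the grey brick or the bare ring magnet is lifted off the bench (more than 30 mm) (height (world z) of any of white_brick, grey_brick, magnet above 0.03 m).
It also fails if it takes over 115 s, if anything falls off the work surface, if the arm or the gripper's body presses on something with over 40 N, if the wrist force passes 120 N, or if a joint passes its speed limit or range.

### The arm

A 7-joint arm with a two-finger parallel gripper is mounted at the origin on the work surface. World frame = base frame: x ahead of the robot, y to its left, z up, the work surface at z = 0. Lengths are in m, angles in rad, forces in N, time in s.
With the tool pointing down it reaches from about 0.35 to 0.9 m from the base axis. Payload 8.1 kg.
Tool frame: the origin (TCP) lies midway between the tips of the shut fingers; the grasp point (between the pads) lies 19 mm behind it; z points along the fingers, y is the line along which they close (so a half turn about z gives the same grasp; the last joint's range is limited). The gripper opens to 92 mm and grips with 3 to 60 N. Pads are 19 mm wide; open, the fingers measure 130 mm over their backs; the gripper's body (75 mm by 190 mm) begins 47 mm behind the grasp point.
Start: joints at [1.231, 0.434, 0.025, 1.573, -0.012, 1.134, -0.075], TCP at [0.147, -0.608, 0.227] pointing down, gripper open.
Joint ranges: [-2.62, 2.62], [-0.44, 2.09], [-1.27, 1.32], [0.08, 2.57], [-1.32, 4.46], [0.12, 2], [-2.74, 2.74]. Speed limits (rad/s): [2.22, 2.22, 3.01, 3.01, 3.14, 3.14, 3.14].

### API

Orientations are given as a rotation vector (axis times angle).
In Python, from cell import arm gives the robot as it stands.
- The arm moves only by the tool send_rows, never from a script. Its argument "increments" is a list of rows, each a list of 3 entries, a list of its own where there are three numbers: the finger opening in cm, from 0 to 9.18, then the shift along the tool's x, y, z in cm, then the turn, a rotation vector about the tool's x, y, z in rad. A call has 1 to 5 rows; each row shifts and turns the commanded pose from where the row before left it, along the tool's axes as they then stand; what a row does not reach is not made up. A row lasts 1/10 s, in which the tool goes at most 50 mm and 8.59 degrees, less where a joint would pass 70% of its speed; a pose out of reach is approached as far as the arm can. A call is refused whole if a number of a shift passes 5 or a number of a turn 0.15, either way. A call with a gripper value outside its range is refused whole. The fingers move at their own pace and stop on an object; "force" is the grip in N (left out, the last holds). Time passes only in rows, so rows that do not move let the fingers close. It gives the time, the measured TCP pose, the force, the opening and the grip force at its end, in the units of the state.
- arm.observe(): the state, without advancing time (a new reading comes with each control period).
- arm.get_image(name): name is "side" or "top"; returns the picture (400x640x3 uint8, red, green, blue); there is no depth.
- arm.camera_params(name): a dict with "camera_matrix" (3x3 intrinsics, pixels), "R" (3x3) and "t" (3): a world point X has camera coordinates R X + t. Camera axes: x right, y down, z forward; pixel columns grow to the right and rows downward; lengths in m; the calibration is good to about 2 mm. A picture is of the moment at which its call begins. camera_params takes no time and is no camera call.
- arm.sign_off(): hands the job in; it is judged then, once.
The state is a dict: "clock": time; "joints": joint angles; "dq": joint speeds; "joint_efforts": joint torques, N m; "position": TCP position; "ee_rot": TCP orientation; "force": force on the tool from outside, world axes, zero at the start; "ft_torque": the same for the moment, N m; "width": opening from 0.0 (shut) to 1.0 (fully open); "gripper_force": force on a finger pad.
Only numpy, scipy, OpenCV 4.12 (cv2) and the standard library are available. Lean on these libraries where they do the work, as an engineer would, in place of code of your own. Each camera call takes 0.05 s, during which the arm holds its last target. There are 200 camera calls.

## Working session

There is one attempt and no reset: what is moved stays moved. The work goes in short steps, Python scripts to look and compute and a tool call to move; the robot and the scene stay as the last step left them, time stands still between calls to the robot, and variables do not carry over. Pictures are saved under pics/ and viewed, at most 16 in all, crops included, and the job is handed in when it is done.

Besides the shell and the picture viewer there is one more tool, called as name(argument=value, ...) on one line, values as JSON. send_rows: Moves the arm, as the interface text tells. Its arguments: {"type":"object","properties":{"increments":{"type":"array"},"force":{"type":"number"}},"required":["increments"]}

```bash
mkdir -p pics; ls; python3 - <<'E'
from cell import arm
import cv2
for n in("top","side"):
    cv2.imwrite(f"pics/{n}0.png",arm.get_image(n)[:,:,::-1]); p=arm.camera_params(n); print(n,p["camera_matrix"],p["R"],p["t"])
s=arm.observe();print(s)
E
```

```text
pics
top [[395.55334021   0.         317.70932267]
 [  0.         395.55334021 204.34022451]
 [  0.           0.           1.        ]] [[ 3.38513620e-03 -9.99993863e-01 -9.03132878e-04]
 [-9.83469579e-01 -3.16568953e-03 -1.81045754e-01]
 [ 1.81041783e-01  1.50106825e-03 -9.83474260e-01]] [0.00415533 0.5400213  0.95834972]
side [[453.41254564   0.         322.87687613]
 [  0.         453.41254564 203.33575918]
 [  0.           0.           1.        ]] [[-0.96269855 -0.27007827  0.0164083 ]
 [-0.21554636  0.7288362  -0.64987504]
 [ 0.16355816 -0.62917051 -0.75986394]] [0.52093458 0.14520566 1.05465504]
{'clock': 0.1, 'joints': array([ 1.23135895,  0.43514502,  0.02497894,  1.57400289, -0.01162665,
        1.1339918 , -0.07511161]), 'dq': array([ 0.00107595, -0.00168203, -0.00032395, -0.00383883,  0.00148658,
       -0.00067901,  0.00164618]), 'joint_efforts': array([ 3.09648523e-03, -6.69117808e+01,  9.88111049e-01, -3.15147150e+01,
       -6.04673987e-02,  3.74612049e-02,  1.23597356e-04]), 'position': array([ 0.14649082, -0.60712114,  0.22602989]), 'ee_rot': array([-3.11824321e+00, -3.70840446e-01,  4.24309247e-04]), 'force': array([-0.90272406,  0.29518344,  0.22682814]), 'ft_torque': array([0.01919205, 0.00722504, 0.01572083]), 'gripper_force': 0.0, 'width': 0.999504299858744}
```

View pics/top0.png

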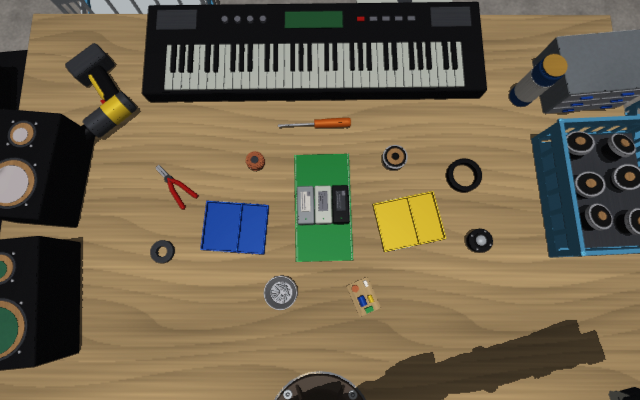

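View pics/side0.png

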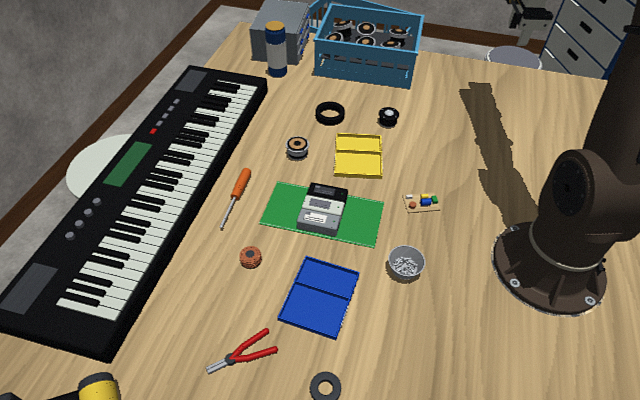

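The top view shows the coil at (255,161), bricks grey/white/black at x = 305/323/340 (row 204), the cone driver at (395,157), the tweeter at (480,240), the magnet at (162,251), the blue tray at (235,227) and the yellow tray at (409,221). The black ring at (464,175) is a roll of tape. Both partitions sit toward the right side, so the wide compartments are on the +y side.

```bash
cat > h.py <<'E'
import numpy as np, cv2
from cell import arm
P={n:arm.camera_params(n) for n in("top","side")}
def ray(n,uv,z):
    p=P[n];R,t=np.array(p["R"]),np.array(p["t"]);C=-R.T@t
    uv=np.atleast_2d(np.asarray(uv,float)).reshape(-1,2)
    d=(R.T@np.linalg.inv(p["camera_matrix"])@np.c_[uv,np.ones(len(uv))].T).T
    return (C+d*((z-C[2])/d[:,2])[:,None])[:,:2]
def proj(n,X):
    p=P[n];x=p["camera_matrix"]@(np.array(p["R"])@np.asarray(X)+np.array(p["t"]));return x[:2]/x[2]
def blob(mask,box,k=0):
    """biggest contour of mask within box (u0,v0,u1,v1)"""
    m=np.zeros(mask.shape,np.uint8);u0,v0,u1,v1=box;m[v0:v1,u0:u1]=mask[v0:v1,u0:u1].astype(np.uint8)*255
    if k:m=cv2.morphologyEx(m,cv2.MORPH_CLOSE,np.ones((k,k)))
    cs,_=cv2.findContours(m,cv2.RETR_EXTERNAL,cv2.CHAIN_APPROX_NONE)
    return max(cs,key=cv2.contourArea).reshape(-1,2),m
def rect(n,c,z):
    (c0,s,a)=cv2.minAreaRect((ray(n,c,z)*1000).astype(np.float32));return np.round(c0,1),np.round(s,1),round(a,1)
def circ(n,c,z):
    (c0,r)=cv2.minEnclosingCircle((ray(n,c,z)*1000).astype(np.float32));e=cv2.fitEllipse((ray(n,c,z)*1000).astype(np.float32))
    return np.round(c0,1),round(2*r,1),np.round(e[0],1),np.round(e[1],1)
def near(c,n,z): return ray(n,c,z)
E
cat > m.py <<'E'
from h import *
for n,f in(("top","pics/top0.png"),("side","pics/side0.png")):
    I=cv2.imread(f);H,S,V=[x.astype(int) for x in cv2.split(cv2.cvtColor(I,cv2.COLOR_BGR2HSV))]
    t=n=="top"
    B=dict(blue=(190,190,280,265) if t else (265,245,370,345),yel=(365,185,450,257) if t else (325,125,390,185),
      coil=(240,148,270,176) if t else (235,240,266,273),cone=(377,140,412,175) if t else (282,130,312,163),
      tw=(462,225,496,256) if t else (375,104,402,130),bl=(331,178,352,230) if t else (300,175,352,206),br=(296,178,352,230) if t else (290,175,352,240))
    print(n)
    c,_=blob((H>100)&(H<130)&(S>150),B["blue"],3);print("blue",rect(n,c,.015))
    c,_=blob((H>20)&(H<35)&(S>170),B["yel"],3);print("yel",rect(n,c,.015))
    c,_=blob((H<15)&(S>100)&(V>50)|(V<60),B["coil"],3);print("coil",circ(n,c,.026))
    wood=(H>8)&(H<25)&(S>60)&(V>110)
    c,_=blob(~wood,B["cone"],3);print("cone",circ(n,c,.038))
    c,_=blob(V<70,B["tw"],3);print("tw",circ(n,c,.034))
    c,_=blob(V>150&(S<50),B["tw"]) if 0 else blob((V>110)&(S<60),B["tw"]);print("dome",circ(n,c,.037))
    green=(H>40)&(H<85)&(S>100)
    c,_=blob(~green,B["br"]);print("bricks",rect(n,c,.034))
    c,_=blob(~green&(V<75),B["bl"],3);print("black",rect(n,c,.034))
T=cv2.imread("pics/top0.png");S=cv2.imread("pics/side0.png")
z=lambda I,u,v,w,h:cv2.resize(I[v:v+h,u:u+w],(400,300),interpolation=cv2.INTER_NEAREST)
cv2.imwrite("pics/c0.png",np.vstack([np.hstack([z(T,296,178,60,60*3//4+5),z(T,370,140,133,100)]),np.hstack([z(S,260,170,120,90),z(S,280,95,120,90)])]))
E
python3 m.py
```

```text
top
blue (array([486.1, 222.7]), array([164.9, 129. ]), 86.1)
yel (array([ 503.7, -232.4]), array([131.3, 166. ]), 12.3)
coil (array([662.5, 173.4]), 54.7, array([662.4, 174. ]), array([48. , 53.7]))
cone (array([ 667.3, -194.1]), 74.7, array([ 668.3, -193.8]), array([64.4, 73.5]))
tw (array([ 452.1, -403.3]), 70.2, array([ 451.9, -403.4]), array([58.6, 69.8]))
dome (array([ 452. , -407.6]), 23.8, array([ 451.8, -407.7]), array([21.6, 22.7]))
bricks (array([549.8,  -9.8]), array([117.8, 150.2]), 3.7)
black (array([543.1, -51.6]), array([97.9, 44.4]), 1.6)
side
blue (array([484.8, 227.8]), array([168.9, 130.6]), 86.1)
yel (array([ 502.2, -225.2]), array([129.1, 175.5]), 12.0)
coil (array([661. , 185.5]), 62.5, array([660.7, 185.1]), array([48. , 61.7]))
cone (array([ 667.2, -177.4]), 99.7, array([ 666.4, -178.4]), array([ 64.2, 102.1]))
tw (array([ 452.4, -390.5]), 92.4, array([ 450.4, -390.2]), array([58.4, 94.2]))
dome (array([ 450. , -406.4]), 26.6, array([ 450.2, -406.1]), array([24.1, 24.9]))
bricks (array([548.3,  -6.8]), array([159.6, 195. ]), 16.6)
black (array([542.7, -46.3]), array([ 53. , 102.9]), 87.6)
```

View pics/c0.png

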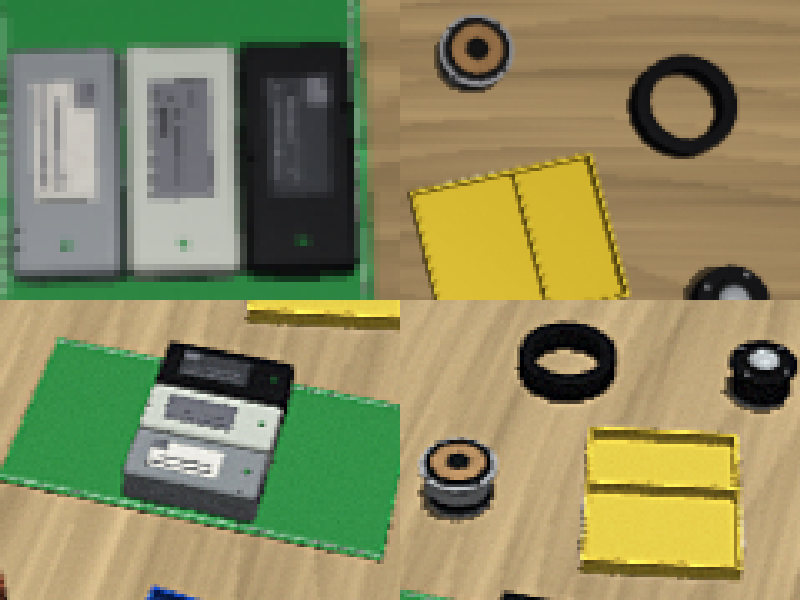

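The crop confirms the black brick is the outermost on the −y side of the row, ends level. The yellow partition lies toward −y. One more refinement of the centres and I can start moving.

```bash
python3 - <<'E'
from h import *
for n,f in(("top","pics/top0.png"),("side","pics/side0.png")):
    I=cv2.imread(f);H,S,V=[x.astype(int) for x in cv2.split(cv2.cvtColor(I,cv2.COLOR_BGR2HSV))]
    t=n=="top"
    b=(383,144,407,168) if t else (286,134,309,154)
    u0,v0,u1,v1=b
    m=(H<20)&(S>100)
    wood=I[100:110,560:600].mean((0,1)) if 0 else None
    # dark dust cap centroid, near crop centre
    g=(395,156) if t else (297,147)
    yy,xx=np.mgrid[:400,:640];near_=(xx-g[0])**2+(yy-g[1])**2<(5**2)
    d=near_&(V<60);print(n,"cap",xx[d].mean(),yy[d].mean(),d.sum(),ray(n,(xx[d].mean(),yy[d].mean()),.041)*1000)
    g=(255,160) if t else (250,256)
    near_=(xx-g[0])**2+(yy-g[1])**2<36
    d=near_&((V<75)|(S<90));print("core",d.sum(),ray(n,(xx[d].mean(),yy[d].mean()),.026)*1000 if d.any() else None)
c=ray("top",[(297.8,186.7),(348.8,185.3),(297.8,223.3),(349.5,223.3)],.034)*1000;print(c.round(1))
T=cv2.imread("pics/top0.png");S=cv2.imread("pics/side0.png")
z=lambda I,u,v,w,h:cv2.resize(I[v:v+h,u:u+w],(400,300),interpolation=cv2.INTER_NEAREST)
cv2.imwrite("pics/c1.png",np.vstack([np.hstack([z(T,375,140,40,30),z(T,235,146,40,30)]),np.hstack([z(S,277,132,40,30),z(S,230,242,40,30)])]))
E
```

```text
top cap 394.94871794871796 155.71794871794873 39 [[ 672.0972883  -196.57253322]]
core 41 [[666.22017492 176.02925068]]
side cap 297.0 146.22727272727272 22 [[ 666.47151912 -180.95634528]]
core 46 [[665.13510574 177.39739195]]
[[589.4  58. ]
 [593.6 -75. ]
 [493.2  56.8]
 [493.7 -75.7]]
```

View pics/c1.png

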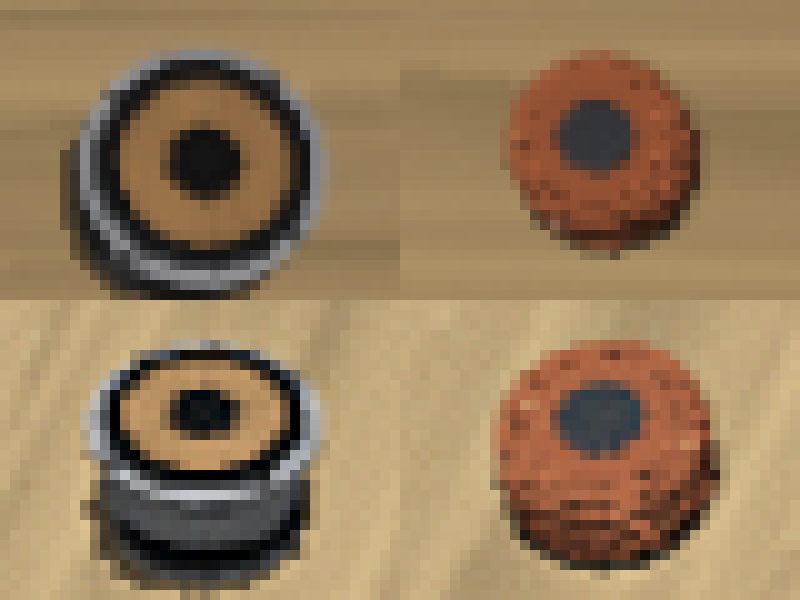

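send_rows(increments=[[9.1,[0,0,0],[0,0,-0.15]],[9.1,[0,0,0],[0,0,-0.15]],[9.1,[0,0,0],[0,0,-0.15]],[9.1,[0,0,0],[0,0,-0.15]],[9.1,[0,0,0],[0,0,-0.15]]], force=30)

```text
clock: 0.6
position: [0.1465, -0.6073, 0.2263]
ee_rot: [-2.762, -1.496, -0.0]
force: [0.2, -0.3, -0.0]
width: 0.992
gripper_force: 0.0
```

send_rows(increments=[[9.1,[0,0,0],[0,0,-0.15]],[9.1,[0,0,0],[0,0,-0.15]],[9.1,[0,0,0],[0,0,-0.15]],[9.1,[0,0,0],[0,0,-0.13]],[9.1,[0,0,0],[0,0,0]]])

```text
clock: 1.1
position: [0.1463, -0.6074, 0.2263]
ee_rot: [-2.223, -2.218, -0.001]
force: [0.3, -0.0, 0.6]
width: 0.992
gripper_force: 0.0
```

The crop shows the cone driver's cap and the coil's core cleanly. That puts the cone driver at (672,−196) mm and the coil at (666,176) mm. With tool x = +y and tool y = +x, I now go to the tweeter.

send_rows(increments=[[9.1,[2.5,3.8,0],[0,0,0]],[9.1,[2.5,3.8,0],[0,0,0]],[9.1,[2.5,3.8,0],[0,0,0]],[9.1,[2.5,3.8,0],[0,0,0]],[9.1,[2.5,3.8,0],[0,0,0]]])

```text
clock: 1.6
position: [0.3383, -0.4821, 0.2266]
ee_rot: [-2.231, -2.211, -0.0]
force: [2.1, -1.4, -0.6]
width: 0.992
gripper_force: 0.0
```

send_rows(increments=[[9.1,[2.5,3.8,0],[0,0,0]],[9.1,[2.5,3.8,0],[0,0,0]],[9.1,[2.5,3.8,2],[0,0,0]],[9.1,[0,0,4],[0,0,0]],[9.1,[0,0,4],[0,0,0]]])

```text
clock: 2.1
position: [0.4536, -0.4074, 0.1261]
ee_rot: [2.226, 2.215, 0.001]
force: [0.4, -1.8, -0.7]
width: 0.992
gripper_force: 0.0
```

```bash
python3 - <<'E'
from h import *
s=arm.observe();print(s["position"],s["ee_rot"])
T=arm.get_image("top")[:,:,::-1];S=arm.get_image("side")[:,:,::-1]
z=lambda I,u,v,w,h:cv2.resize(I[v:v+h,u:u+w],(400,300),interpolation=cv2.INTER_NEAREST)
cv2.imwrite("pics/t1.png",np.hstack([z(T,430,200,100,75),z(S,340,80,100,75)]))
E
```

```text
[ 0.45355967 -0.40738179  0.12608507] [2.22572391e+00 2.21451798e+00 1.29585726e-03]
```

View pics/t1.png

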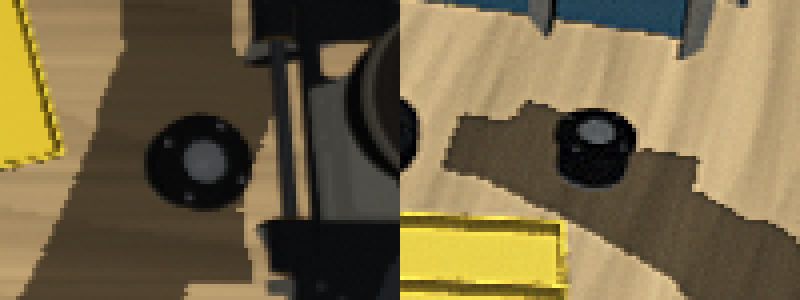

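Both views put the tweeter under the fingers: the dome at top pixel (481,240) lies at (452,−408) mm. I descend to TCP z = 16 mm and close.

send_rows(increments=[[9.1,[0,-0.2,3],[0,0,0]],[9.1,[0,0,3],[0,0,0]],[9.1,[0,0,2.5],[0,0,0]],[9.1,[0,0,1.5],[0,0,0]],[9.1,[0,0,1],[0,0,0]]])

```text
clock: 2.7
position: [0.4496, -0.4094, 0.017]
ee_rot: [2.228, 2.214, -0.0]
force: [-0.5, 0.1, 0.8]
width: 0.991
gripper_force: 0.0
```

send_rows(increments=[[9.1,[0,0,0],[0,0,0]],[4.0,[0,0,0],[0,0,0]],[4.0,[0,0,0],[0,0,0]],[4.0,[0,0,0],[0,0,0]],[4.0,[0,0,0],[0,0,0]]], force=25)

```text
clock: 3.2
position: [0.45, -0.4091, 0.0175]
ee_rot: [2.225, 2.216, 0.001]
force: [1.6, 0.3, 1.3]
width: 0.694
gripper_force: 1.0
```

send_rows(increments=[[4.0,[0,0,0],[0,0,0]],[4.0,[0,0,0],[0,0,0]],[4.0,[0,0,-0.5],[0,0,0]],[4.0,[0,0,-1],[0,0,0]],[4.0,[0,0,-1],[0,0,0]]])

```text
clock: 3.7
position: [0.4489, -0.4086, 0.0421]
ee_rot: [-2.225, -2.216, 0.0]
force: [0.9, 0.5, -2.5]
width: 0.663
gripper_force: 25.0
```

The grip is good: 61 mm opening, 25 N. I lift and carry the tweeter to the blue wide compartment centre at about (488, 257) mm.

send_rows(increments=[[4.0,[0,0,-3],[0,0,0]],[4.0,[0,0,-4],[0,0,0]],[4.0,[2,0.2,0],[0,0,0]],[4.0,[4.2,0.3,0],[0,0,0]],[4.0,[4.2,0.3,0],[0,0,0]]])

```text
clock: 4.2
position: [0.4576, -0.3044, 0.1127]
ee_rot: [2.227, 2.214, 0.0]
force: [2.1, 0.8, -2.6]
width: 0.663
gripper_force: 25.0
```

send_rows(increments=[[4.0,[4.2,0.3,0],[0,0,0]],[4.0,[4.2,0.3,0],[0,0,0]],[4.0,[4.2,0.3,0],[0,0,0]],[4.0,[4.2,0.3,0],[0,0,0]],[4.0,[4.2,0.3,0],[0,0,0]]])

```text
clock: 4.7
position: [0.4736, -0.0934, 0.1126]
ee_rot: [2.226, 2.216, 0.0]
force: [0.7, -0.1, -3.2]
width: 0.657
gripper_force: 25.0
```

send_rows(increments=[[4.0,[4.2,0.3,0],[0,0,0]],[4.0,[4.2,0.3,0],[0,0,0]],[4.0,[4.2,0.3,0],[0,0,0]],[4.0,[4.2,0.3,0],[0,0,0]],[4.0,[4.2,0,0],[0,0,0]]])

```text
clock: 5.2
position: [0.4868, 0.1166, 0.1126]
ee_rot: [2.226, 2.216, 0.001]
force: [0.5, -0.0, -2.3]
width: 0.666
gripper_force: 25.0
```

send_rows(increments=[[4.0,[4.2,0,0],[0,0,0]],[4.0,[4.2,0,0],[0,0,0]],[4.0,[1.5,0,0],[0,0,0]],[4.0,[0,0,0],[0,0,0]],[4.0,[0,0,0],[0,0,0]]])

```text
clock: 5.7
position: [0.4869, 0.213, 0.1118]
ee_rot: [2.226, 2.216, -0.002]
force: [0.4, -1.0, -2.6]
width: 0.664
gripper_force: 25.0
```

```bash
python3 - <<'E'
from h import *
s=arm.observe();print(s["position"],s["ee_rot"])
for n in("top","side"):
    cv2.imwrite(f"pics/b_{n}.png",arm.get_image(n)[:,:,::-1])
z=lambda I,u,v,w,h:cv2.resize(I[v:v+h,u:u+w],(400,300),interpolation=cv2.INTER_NEAREST)
cv2.imwrite("pics/t2.png",np.hstack([z(cv2.imread("pics/b_top.png"),160,150,160,120),z(cv2.imread("pics/b_side.png"),230,230,160,120)]))
E
```

```text
[0.48687931 0.21298678 0.11184937] [ 2.22551859e+00  2.21630807e+00 -1.53127573e-03]
```

View pics/t2.png

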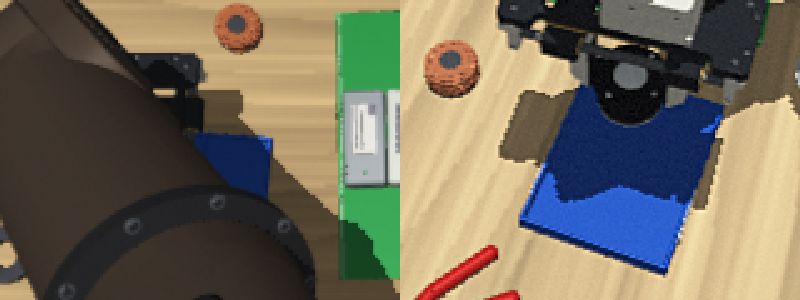

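I fell about 4 cm short, from miscounting rows. The side view shows the tweeter held level, dome at pixel (322.8, 260). I'll check its offset in the hand from that pixel.

```bash
python3 - <<'E'
from h import *
I=cv2.imread("pics/b_side.png");H,S,V=[x.astype(int) for x in cv2.split(cv2.cvtColor(I,cv2.COLOR_BGR2HSV))]
yy,xx=np.mgrid[:400,:640];d=((xx-322.8)**2+(yy-260)**2<100)&(V>70)&(S<90)
print(d.sum(),xx[d].mean(),yy[d].mean(),ray("side",(xx[d].mean(),yy[d].mean()),.132)*1000)
E
```

```text
112 321.33035714285717 259.80357142857144 [[486.04273287 215.68297104]]
```

send_rows(increments=[[4.0,[2,0,0],[0,0,0]],[4.0,[2.4,0.1,0],[0,0,0]],[4.0,[0,0,2],[0,0,0]],[4.0,[0,0,2],[0,0,0]],[4.0,[0,0,0],[0,0,0]]])

```text
clock: 6.3
position: [0.4871, 0.2552, 0.0696]
ee_rot: [-2.228, -2.214, 0.008]
force: [-0.5, -0.0, -2.0]
width: 0.663
gripper_force: 25.0
```

send_rows(increments=[[4.0,[0,0,1.5],[0,0,0]],[4.0,[0,0,1.5],[0,0,0]],[4.0,[0,0,1],[0,0,0]],[4.0,[0,0,0.4],[0,0,0]],[4.0,[0,0,0.3],[0,0,0]]])

```text
clock: 6.8
position: [0.4885, 0.2577, 0.025]
ee_rot: [2.227, 2.216, 0.0]
force: [0.7, 0.3, -1.8]
width: 0.664
gripper_force: 25.0
```

send_rows(increments=[[4.0,[0,0,0.1],[0,0,0]],[4.0,[0,0,0.1],[0,0,0]],[4.0,[0,0,0],[0,0,0]]])

```text
clock: 7.1
position: [0.4883, 0.2581, 0.023]
ee_rot: [2.226, 2.217, 0.001]
force: [0.0, -0.0, -2.1]
width: 0.663
gripper_force: 25.0
```

send_rows(increments=[[4.0,[0,0,0.1],[0,0,0]],[4.0,[0,0,0.1],[0,0,0]],[4.0,[0,0,0.05],[0,0,0]],[4.0,[0,0,0],[0,0,0]]])

```text
clock: 7.5
position: [0.4882, 0.2581, 0.0205]
ee_rot: [2.226, 2.217, 0.0]
force: [-0.9, -1.6, 1.8]
width: 0.664
gripper_force: 25.0
```

send_rows(increments=[[7.5,[0,0,0],[0,0,0]],[7.5,[0,0,0],[0,0,0]],[7.5,[0,0,0],[0,0,0]],[7.5,[0,0,-1],[0,0,0]],[7.5,[0,0,-3],[0,0,0]]])

```text
clock: 8.0
position: [0.4866, 0.257, 0.059]
ee_rot: [-2.225, -2.216, 0.007]
force: [-0.3, 1.4, 0.3]
width: 0.819
gripper_force: 0.0
```

send_rows(increments=[[7.5,[0,0,-4],[0,0,0]],[7.5,[-1.6,3.5,-1],[0,0,0]],[7.5,[-1.6,3.5,0],[0,0,0]],[7.5,[-1.6,3.5,0],[0,0,0]],[7.5,[-1.6,3.5,0],[0,0,0]]])

```text
clock: 8.5
position: [0.6293, 0.1927, 0.1114]
ee_rot: [2.226, 2.217, 0.001]
force: [-0.0, 1.1, -1.1]
width: 0.817
gripper_force: 0.0
```

send_rows(increments=[[7.5,[-1.7,3.8,0],[0,0,0]],[7.5,[0,0,2],[0,0,0]],[7.5,[0,0,2],[0,0,0]],[7.5,[0,0,0],[0,0,0]]])

```text
clock: 8.9
position: [0.6641, 0.1753, 0.0679]
ee_rot: [-2.225, -2.215, 0.007]
force: [-0.1, -0.3, 0.1]
width: 0.814
gripper_force: 0.0
```

```bash
python3 - <<'E'
from h import *
s=arm.observe();print(s["position"],s["ee_rot"])
for n in("top","side"):
    cv2.imwrite(f"pics/d_{n}.png",arm.get_image(n)[:,:,::-1])
z=lambda I,u,v,w,h:cv2.resize(I[v:v+h,u:u+w],(400,300),interpolation=cv2.INTER_NEAREST)
cv2.imwrite("pics/t3.png",np.hstack([z(cv2.imread("pics/d_top.png"),160,120,160,120),z(cv2.imread("pics/d_side.png"),220,230,160,120)]))
E
```

```text
[0.66412814 0.17527588 0.06788132] [-2.22467365 -2.21501352  0.00655469]
```

View pics/t3.png

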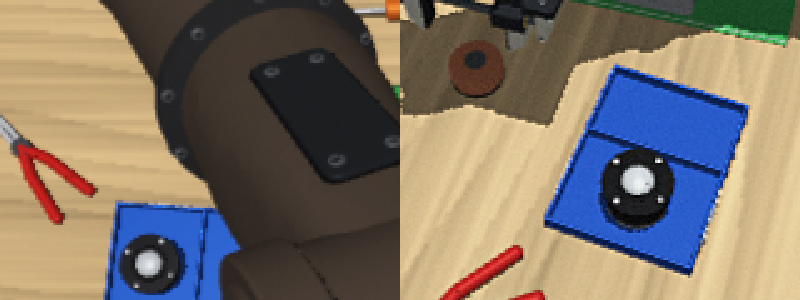

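The tweeter sits upright in the blue wide compartment (side crop dome at (637,180)) with its magnet on the floor. I now descend on the coil, closing along x.

send_rows(increments=[[7.5,[0.1,0.1,2],[0,0,0]],[7.5,[0,0,2],[0,0,0]],[7.5,[0,0,1.5],[0,0,0]],[7.5,[0,0,0.4],[0,0,0]],[7.5,[0,0,0],[0,0,0]]])

```text
clock: 9.5
position: [0.6668, 0.1774, 0.0114]
ee_rot: [-2.226, -2.217, 0.0]
force: [-0.5, -0.6, 0.5]
width: 0.82
gripper_force: 0.0
```

send_rows(increments=[[3.0,[0,0,0],[0,0,0]],[3.0,[0,0,0],[0,0,0]],[3.0,[0,0,0],[0,0,0]],[3.0,[0,0,0],[0,0,0]],[3.0,[0,0,0],[0,0,0]]])

```text
clock: 10.0
position: [0.6671, 0.1774, 0.0118]
ee_rot: [2.226, 2.217, 0.001]
force: [-0.9, -0.0, 3.5]
width: 0.54
gripper_force: 25.0
```

send_rows(increments=[[3.0,[0,0,0],[0,0,0]],[3.0,[0,0,0],[0,0,0]],[3.0,[0,0,-0.5],[0,0,0]],[3.0,[0,0,-1],[0,0,0]],[3.0,[0,0,-1],[0,0,0]]])

```text
clock: 10.5
position: [0.6666, 0.1772, 0.0367]
ee_rot: [-2.226, -2.217, 0.001]
force: [-0.2, -0.2, -0.7]
width: 0.536
gripper_force: 25.0
```

send_rows(increments=[[3.0,[0,0,-2.5],[0,0,0]],[3.0,[0,0,-2.5],[0,0,0]],[3.0,[0,-4.6,0],[0,0,0]],[3.0,[0,-4.6,0],[0,0,0]],[3.0,[0,-4.6,0],[0,0,0]]])

```text
clock: 11.0
position: [0.5275, 0.1779, 0.0871]
ee_rot: [2.226, 2.216, 0.002]
force: [-0.2, 1.1, -0.9]
width: 0.541
gripper_force: 25.0
```

send_rows(increments=[[3.0,[0,-4.6,0],[0,0,0]],[3.0,[0,0,2],[0,0,0]],[3.0,[0,0,1.5],[0,0,0]],[3.0,[0,0,0],[0,0,0]],[3.0,[0,0,0],[0,0,0]]])

```text
clock: 11.5
position: [0.4832, 0.1783, 0.0519]
ee_rot: [2.226, 2.217, 0.001]
force: [0.7, 0.9, -0.6]
width: 0.536
gripper_force: 25.0
```

```bash
python3 - <<'E'
from h import *
s=arm.observe();print(s["position"],s["ee_rot"])
I=arm.get_image("side")[:,:,::-1];cv2.imwrite("pics/e_side.png",I)
cv2.imwrite("pics/t4.png",cv2.resize(I[220:350,240:400],(640,520),interpolation=cv2.INTER_NEAREST))
E
```

```text
[0.48316252 0.17828299 0.05189254] [2.22579614e+00 2.21681302e+00 5.78071707e-04]
```

View pics/t4.png

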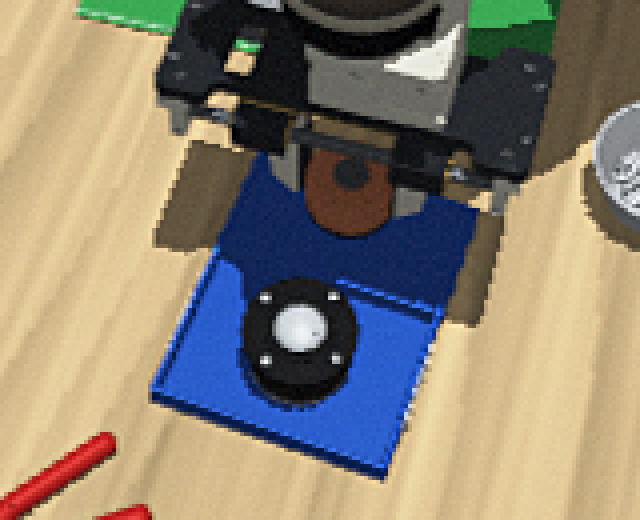

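The coil is held level over the narrow compartment, its core at side pixel (328, 262.5). I compare its position with the hand and start descending.

```bash
python3 -c "
from h import *
print(ray('side',(328,262.5),.0665)*1000)"
```

```text
[[481.35341048 176.41722238]]
```

send_rows(increments=[[3.0,[-0.1,0,1.2],[0,0,0]],[3.0,[0,0,1],[0,0,0]],[3.0,[0,0,0.7],[0,0,0]],[3.0,[0,0,0.3],[0,0,0]],[3.0,[0,0,0.2],[0,0,0]]])

```text
clock: 12.05
position: [0.4825, 0.177, 0.0166]
ee_rot: [-2.226, -2.217, 0.001]
force: [0.4, 0.2, -1.7]
width: 0.535
gripper_force: 25.0
```

send_rows(increments=[[3.0,[0,0,0.1],[0,0,0]],[3.0,[0,0,0.1],[0,0,0]],[3.0,[0,0,0],[0,0,0]]])

```text
clock: 12.35
position: [0.4829, 0.1771, 0.0153]
ee_rot: [2.226, 2.217, 0.0]
force: [-0.4, -0.3, -0.6]
width: 0.538
gripper_force: 25.0
```

send_rows(increments=[[3.0,[0,0,0.1],[0,0,0]],[3.0,[0,0,0.05],[0,0,0]],[3.0,[0,0,0],[0,0,0]]])

```text
clock: 12.65
position: [0.483, 0.1772, 0.0146]
ee_rot: [2.225, 2.216, 0.001]
force: [-3.1, -2.3, 11.7]
width: 0.54
gripper_force: 25.0
```

The coil is down. I release, lift, then move over to the near end of the black brick and turn so the fingers close along y.

send_rows(increments=[[6.2,[0,0,0],[0,0,0]],[6.2,[0,0,0],[0,0,0]],[6.2,[0,0,-1],[0,0,0]],[6.2,[0,0,-4],[0,0,0]],[6.2,[0,0,-4.5],[0,0,0]]])

```text
clock: 13.15
position: [0.4816, 0.1767, 0.1093]
ee_rot: [-2.224, -2.216, 0.004]
force: [1.2, -0.6, 0.3]
width: 0.677
gripper_force: 0.0
```

send_rows(increments=[[0,[-4.6,-0.7,0],[0,0,0]],[0,[-4.6,-0.7,0],[0,0,0]],[0,[-4.6,-0.7,0],[0,0,0]],[0,[-4.6,-0.7,0],[0,0,0]],[0,[-4.9,-0.7,0],[0,0,0]]])

```text
clock: 13.65
position: [0.4466, -0.0572, 0.1096]
ee_rot: [2.224, 2.217, 0.001]
force: [1.1, -0.4, -0.9]
width: 0.289
gripper_force: 0.0
```

send_rows(increments=[[0,[0,0,0],[0,0,0.15]],[0,[0,0,0],[0,0,0.15]],[0,[0,0,0],[0,0,0.15]],[0,[0,0,0],[0,0,0.15]],[0,[0,0,0],[0,0,0.15]]])

```text
clock: 14.15
position: [0.4469, -0.0558, 0.1094]
ee_rot: [2.887, 1.239, 0.001]
force: [0.7, -0.3, -0.2]
width: 0.002
gripper_force: 0.0
```

send_rows(increments=[[0,[0,0,0],[0,0,0.15]],[0,[0,0,0],[0,0,0.15]],[0,[0,0,0],[0,0,0.15]],[0,[0,0,0],[0,0,0.15]],[0,[0,0,0],[0,0,0.15]]])

```text
clock: 14.65
position: [0.447, -0.0556, 0.1093]
ee_rot: [-3.14, -0.096, -0.001]
force: [-0.2, 0.4, -0.6]
width: 0.007
gripper_force: 0.0
```

send_rows(increments=[[0,[0,0,0],[0,0,0.04]],[0,[0,0,0],[0,0,0]]])

```text
clock: 14.85
position: [0.447, -0.0555, 0.1093]
ee_rot: [-3.141, -0.042, -0.001]
force: [0.4, -0.1, 0.2]
width: 0.004
gripper_force: 0.0
```

```bash
python3 - <<'E'
from h import *
from scipy.spatial.transform import Rotation as Q
s=arm.observe();print(s["position"],Q.from_rotvec(s["ee_rot"]).as_matrix().round(3),s["joints"].round(2))
I=arm.get_image("side")[:,:,::-1];cv2.imwrite("pics/f_side.png",I)
cv2.imwrite("pics/t5.png",cv2.resize(I[160:340,240:440],(667,600),interpolation=cv2.INTER_NEAREST))
E
```

```text
[ 0.44701826 -0.05550713  0.10930601] [[ 1.     0.027  0.001]
 [ 0.027 -1.     0.   ]
 [ 0.001 -0.    -1.   ]] [ 0.08  0.31 -0.09  2.12  0.04  0.71 -1.59]
```

View pics/t5.png

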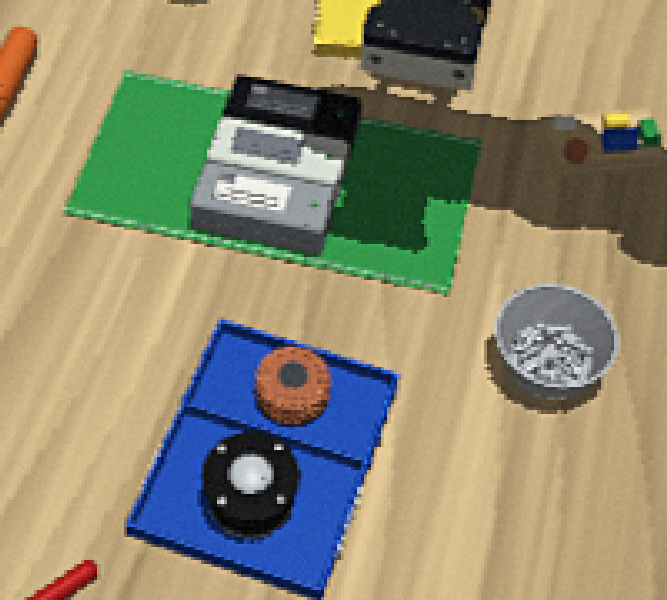

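The blue kit is complete: coil and tweeter are each in place. I lower the shut fingers behind the black brick and push it along +x.

send_rows(increments=[[0,[0,0,3.5],[0,0,0]],[0,[0,0,3],[0,0,0]],[0,[0,0,2],[0,0,0]],[0,[1,0,0.6],[0,0,0]],[0,[1,0,0],[0,0,0]]])

```text
clock: 15.4
position: [0.4674, -0.0552, 0.0175]
ee_rot: [-3.141, -0.043, 0.002]
force: [0.6, -0.1, -0.6]
width: 0.003
gripper_force: 0.0
```

send_rows(increments=[[0,[1,0,0],[0,0,0]],[0,[1,0,0],[0,0,0]],[0,[1,0.05,0],[0,0,0]],[0,[1,0.05,0],[0,0,0]],[0,[1,0.05,0],[0,0,0]]])

```text
clock: 15.9
position: [0.5176, -0.0555, 0.018]
ee_rot: [3.141, 0.042, 0.0]
force: [-2.6, 0.1, 0.7]
width: 0.009
gripper_force: 1.0
```

send_rows(increments=[[0,[1.2,0,0],[0,0,0]],[0,[1.2,0.05,0],[0,0,0]],[0,[1.2,0.05,0],[0,0,0]],[0,[1,0.05,0],[0,0,0]],[0,[0.5,0,0],[0,0,0]]])

```text
clock: 16.4
position: [0.5693, -0.0556, 0.0177]
ee_rot: [3.141, 0.042, 0.001]
force: [-2.2, -0.3, 1.5]
width: 0.002
gripper_force: 1.0
```

```bash
python3 - <<'E'
from h import *
I=arm.get_image("side")[:,:,::-1];cv2.imwrite("pics/g_side.png",I)
cv2.imwrite("pics/t6.png",cv2.resize(I[130:270,220:400],(772,600),interpolation=cv2.INTER_NEAREST))
E
```

```text
(no output)
```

View pics/t6.png

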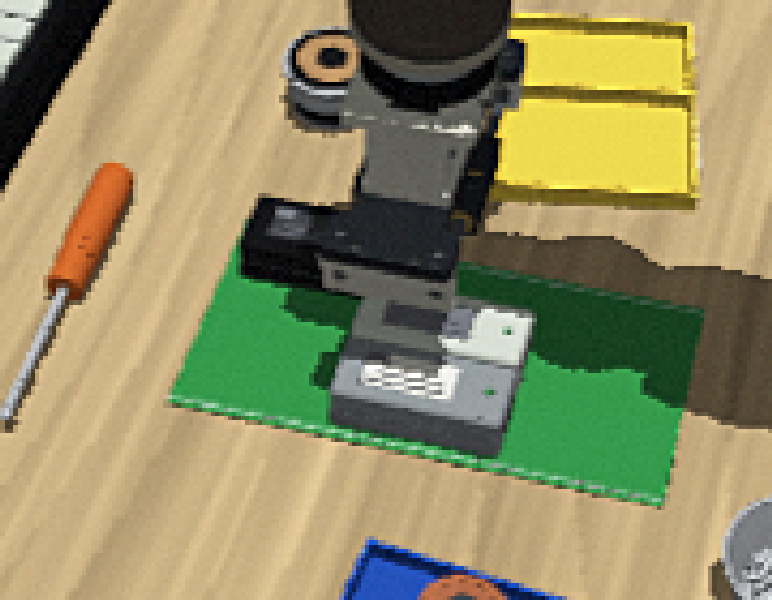

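The black brick slid out, its far end now near the mat's edge at crop (262,235), and the other two stayed put. I back off, rise and measure it.

send_rows(increments=[[0,[-1,0,0],[0,0,0]],[0,[-2,0,-2],[0,0,0]],[6.5,[0,0,-4.5],[0,0,0]],[6.5,[0,0,-4.5],[0,0,0]],[6.5,[-4,0,-2],[0,0,0]]])

```text
clock: 16.95
position: [0.5024, -0.0571, 0.1517]
ee_rot: [3.141, 0.043, 0.015]
force: [-0.4, -0.4, 0.7]
width: 0.215
gripper_force: 0.0
```

send_rows(increments=[[6.5,[-4.8,0,0],[0,0,0]],[6.5,[-4.5,0,-2],[0,0,0]],[6.5,[0,0,0],[0,0,0]]])

```text
clock: 17.25
position: [0.3986, -0.0605, 0.1687]
ee_rot: [3.14, 0.04, -0.003]
force: [1.3, -0.4, -0.0]
width: 0.478
gripper_force: 0.0
```

```bash
python3 - <<'E'
from h import *
print(arm.observe()["position"])
for n in("top","side"):
    I=arm.get_image(n)[:,:,::-1];cv2.imwrite(f"pics/h_{n}.png",I)
    H,S,V=[x.astype(int) for x in cv2.split(cv2.cvtColor(I,cv2.COLOR_BGR2HSV))]
    b=(325,140,360,200) if n=="top" else (270,170,335,203)
    c,_=blob((V<75)&~((H>40)&(H<85)&(S>100)),b,3);print(n,rect(n,c,.034),c.min(0),c.max(0))
z=lambda n,u,v,w,h:cv2.resize(cv2.imread(f"pics/h_{n}.png")[v:v+h,u:u+w],(400,300),interpolation=cv2.INTER_NEAREST)
cv2.imwrite("pics/t7.png",np.hstack([z("top",285,140,100,75),z("side",250,160,120,90)]))
E
```

```text
[ 0.39864411 -0.06047145  0.1686967 ]
top (array([626.7, -52.9]), array([102.6,  41.6]), 1.9) [332 154] [348 192]
side (array([625.4, -39.8]), array([102.5,  64.4]), 2.5) [276 176] [315 198]
```

View pics/t7.png

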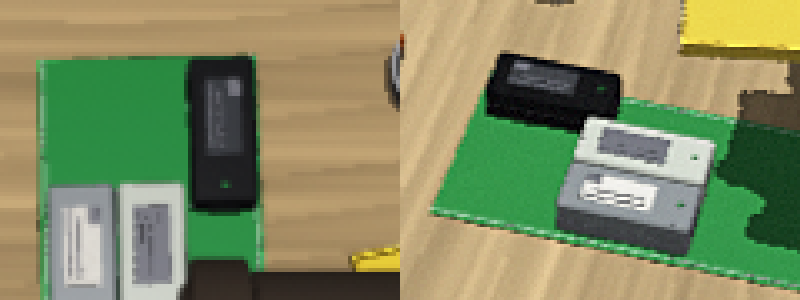

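The brick is at about (629,−53) mm, yaw 0.03, fully clear of its neighbours. I move over it and grip its middle across the width.

send_rows(increments=[[6.5,[4.6,0,0],[0,0,0]],[6.5,[4.6,0,0],[0,0,0]],[6.5,[4.6,0,0],[0,0,0]],[6.5,[4.6,0,0],[0,0,0]],[6.5,[4.6,0,1],[0,0,0]]])

```text
clock: 17.85
position: [0.6382, -0.0536, 0.1575]
ee_rot: [3.141, 0.042, 0.003]
force: [0.2, 0.3, 0.1]
width: 0.71
gripper_force: 0.0
```

send_rows(increments=[[6.5,[0,0,4],[0,0,0]],[6.5,[0,0,4],[0,0,0]],[6.5,[0,0,0],[0,0,0]],[6.5,[0,0,0],[0,0,0]]])

```text
clock: 18.25
position: [0.6347, -0.0536, 0.0771]
ee_rot: [-3.141, -0.042, 0.003]
force: [0.7, -0.6, 0.4]
width: 0.707
gripper_force: 0.0
```

send_rows(increments=[[6.5,[-0.5,0,1.5],[0,0,0]],[6.5,[0,0,2],[0,0,0]],[6.5,[0,0,1.5],[0,0,0]],[6.5,[0,0,0.9],[0,0,0]],[6.5,[0,0,0],[0,0,0]]])

```text
clock: 18.75
position: [0.6298, -0.0539, 0.0185]
ee_rot: [3.141, 0.042, -0.001]
force: [-0.5, -0.4, -0.0]
width: 0.707
gripper_force: 0.0
```

send_rows(increments=[[3,[0,0,0],[0,0,0]],[3,[0,0,0],[0,0,0]],[3,[0,0,0],[0,0,0]],[3,[0,0,0],[0,0,0]],[3,[0,0,0],[0,0,0]]], force=35)

```text
clock: 19.25
position: [0.6304, -0.0538, 0.0195]
ee_rot: [-3.141, -0.042, -0.002]
force: [-0.7, -1.2, 6.7]
width: 0.475
gripper_force: 35.0
```

send_rows(increments=[[3,[0,0,0],[0,0,0]],[3,[0,0,-0.5],[0,0,0]],[3,[0,0,-1],[0,0,0]],[3,[0,0,-2],[0,0,0]],[3,[0,0,-3],[0,0,0]]])

```text
clock: 19.75
position: [0.6284, -0.054, 0.0833]
ee_rot: [3.141, 0.042, -0.006]
force: [0.2, 0.6, -1.8]
width: 0.476
gripper_force: 35.0
```

Gripped at 43.8 mm. I carry the brick to the yellow narrow compartment at (514,−280) mm and turn to the tray's yaw of 0.215.

send_rows(increments=[[3,[-2,3.7,0],[0,0,0]],[3,[-2,3.7,0],[0,0,0]],[3,[-2,3.7,0],[0,0,0]],[3,[-2,3.7,0],[0,0,0]],[3,[-2,3.7,0],[0,0,0]]])

```text
clock: 20.25
position: [0.5338, -0.243, 0.0844]
ee_rot: [3.141, 0.042, 0.0]
force: [0.2, -0.6, -1.9]
width: 0.475
gripper_force: 35.0
```

send_rows(increments=[[3,[-2,3.7,0],[0,0,0]],[3,[0,0,0],[0,0,-0.1]],[3,[0,0,0],[0,0,-0.09]],[3,[0,0,0],[0,0,0]],[3,[0,0,0],[0,0,0]]])

```text
clock: 20.75
position: [0.5158, -0.279, 0.084]
ee_rot: [-3.124, -0.336, -0.0]
force: [0.1, -0.2, -1.7]
width: 0.477
gripper_force: 35.0
```

```bash
python3 - <<'E'
from h import *
from scipy.spatial.transform import Rotation as Q
s=arm.observe();R=Q.from_rotvec(s["ee_rot"]).as_matrix();print(s["position"],np.arctan2(R[1,0],R[0,0]))
for n in("top","side"): cv2.imwrite(f"pics/i_{n}.png",arm.get_image(n)[:,:,::-1])
z=lambda n,u,v,w,h:cv2.resize(cv2.imread(f"pics/i_{n}.png")[v:v+h,u:u+w],(400,300),interpolation=cv2.INTER_NEAREST)
cv2.imwrite("pics/t8.png",np.hstack([z("top",350,150,140,105),z("side",290,90,140,105)]))
E
```

```text
[ 0.5158384  -0.27896375  0.08403511] 0.21411336311950505
```

View pics/t8.png

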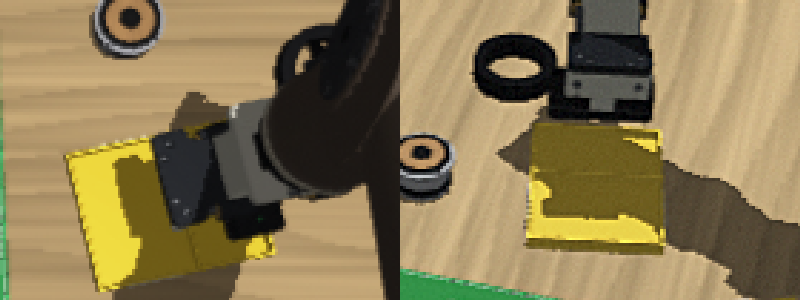

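The brick is lined up with the narrow compartment (top crop, right part of the tray). I lower it.

send_rows(increments=[[3,[-0.1,0.1,2],[0,0,0]],[3,[0,0,2],[0,0,0]],[3,[0,0,1.2],[0,0,0]],[3,[0,0,0.5],[0,0,0]],[3,[0,0,0.3],[0,0,0]]])

```text
clock: 21.35
position: [0.5152, -0.28, 0.0235]
ee_rot: [-3.123, -0.34, 0.0]
force: [1.5, -0.4, -1.5]
width: 0.478
gripper_force: 35.0
```

send_rows(increments=[[3,[0,0,0.1],[0,0,0]],[3,[0,0,0.1],[0,0,0]],[3,[0,0,0],[0,0,0]]])

```text
clock: 21.65
position: [0.5154, -0.2804, 0.0222]
ee_rot: [3.123, 0.339, 0.001]
force: [0.8, -0.4, -2.5]
width: 0.476
gripper_force: 35.0
```

send_rows(increments=[[3,[0,0,0.1],[0,0,0]],[3,[0,0,0.1],[0,0,0]],[3,[0,0,0],[0,0,0]]])

```text
clock: 21.95
position: [0.5153, -0.2804, 0.0205]
ee_rot: [3.123, 0.339, 0.001]
force: [-2.1, 0.0, 6.1]
width: 0.474
gripper_force: 35.0
```

send_rows(increments=[[5.4,[0,0,0],[0,0,0]],[5.4,[0,0,0],[0,0,0]],[5.4,[0,0,-1],[0,0,0]],[5.4,[0,0,-4],[0,0,0]],[5.4,[0,0,-4.5],[0,0,0]]])

```text
clock: 22.45
position: [0.5141, -0.2797, 0.1152]
ee_rot: [-3.122, -0.34, 0.004]
force: [2.0, -0.6, 0.4]
width: 0.591
gripper_force: 0.0
```

send_rows(increments=[[9.1,[4.3,-1.2,0],[0,0,0]],[9.1,[4.3,-1.2,0],[0,0,0]],[9.1,[4.3,-1.2,0],[0,0,0]],[9.1,[4.3,-1.2,0],[0,0,0]],[9.1,[0,0,0],[0,0,-0.15]]])

```text
clock: 22.95
position: [0.6782, -0.1893, 0.1154]
ee_rot: [-3.084, -0.584, -0.008]
force: [0.3, 1.4, -0.1]
width: 0.962
gripper_force: 0.0
```

send_rows(increments=[[9.1,[0,0,0],[0,0,-0.15]],[9.1,[0,0,0],[0,0,-0.15]],[9.1,[0,0,0],[0,0,-0.15]],[9.1,[0,0,0],[0,0,-0.15]],[9.1,[0,0,0],[0,0,-0.15]]])

```text
clock: 23.45
position: [0.6727, -0.1965, 0.1155]
ee_rot: [2.659, 1.672, 0.0]
force: [0.4, -0.9, -0.3]
width: 0.99
gripper_force: 0.0
```

send_rows(increments=[[9.1,[0,0,0],[0,0,-0.15]],[9.1,[0,0,0],[0,0,-0.15]],[9.1,[0,0,0],[0,0,-0.15]],[9.1,[0,0,0],[0,0,-0.15]],[9.1,[0,0,0],[0,0,-0.07]]])

```text
clock: 23.95
position: [0.6727, -0.1968, 0.1154]
ee_rot: [1.962, 2.453, -0.0]
force: [-0.0, -0.4, -0.3]
width: 0.991
gripper_force: 0.0
```

```bash
python3 - <<'E'
from h import *
from scipy.spatial.transform import Rotation as Q
s=arm.observe();R=Q.from_rotvec(s["ee_rot"]).as_matrix();print(s["position"],np.arctan2(R[1,0],R[0,0]))
for n in("top","side"): cv2.imwrite(f"pics/j_{n}.png",arm.get_image(n)[:,:,::-1])
z=lambda n,u,v,w,h:cv2.resize(cv2.imread(f"pics/j_{n}.png")[v:v+h,u:u+w],(400,300),interpolation=cv2.INTER_NEAREST)
cv2.imwrite("pics/t9.png",np.hstack([z("top",340,140,140,105),z("side",270,100,140,105)]))
E
```

```text
[ 0.67265253 -0.19677906  0.11538471] 1.7920138785600905
```

View pics/t9.png

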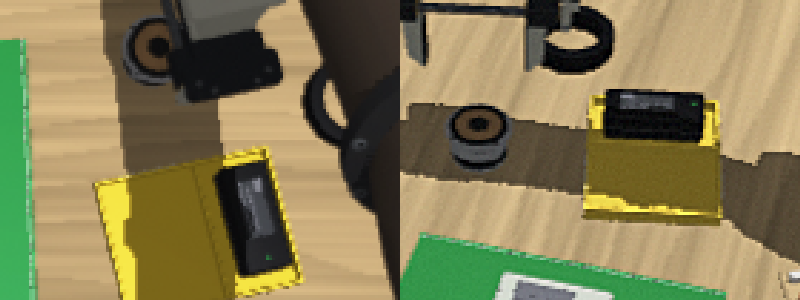

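The brick lies flat in the yellow narrow compartment, and the hand is over the cone driver. I descend and grip the rim.

send_rows(increments=[[9.1,[0,0,3],[0,0,0]],[9.1,[0,0,3],[0,0,0]],[9.1,[0,0,2],[0,0,0]],[9.1,[0,0,1],[0,0,0]],[9.1,[0,0,0.5],[0,0,0]]])

```text
clock: 24.55
position: [0.6725, -0.1964, 0.0192]
ee_rot: [-1.97, -2.446, 0.001]
force: [0.0, -1.0, -0.7]
width: 0.992
gripper_force: 0.0
```

send_rows(increments=[[9.1,[0,0,0],[0,0,0]],[4.5,[0,0,0],[0,0,0]],[4.5,[0,0,0],[0,0,0]],[4.5,[0,0,0],[0,0,0]],[4.5,[0,0,0],[0,0,0]]], force=25)

```text
clock: 25.05
position: [0.673, -0.1965, 0.0203]
ee_rot: [1.969, 2.447, 0.0]
force: [0.6, -0.8, 2.6]
width: 0.706
gripper_force: 25.0
```

send_rows(increments=[[4.5,[0,0,0],[0,0,0]],[4.5,[0,0,0],[0,0,0]],[4.5,[0,0,-0.5],[0,0,0]],[4.5,[0,0,-1],[0,0,0]],[4.5,[0,0,-2],[0,0,0]]])

```text
clock: 25.55
position: [0.6713, -0.1961, 0.0536]
ee_rot: [-1.967, -2.446, 0.003]
force: [-0.1, -0.1, -2.4]
width: 0.708
gripper_force: 25.0
```

send_rows(increments=[[4.5,[0,0,-3.5],[0,0,0]],[4.5,[0.9,-4.3,0],[0,0,0]],[4.5,[0.9,-4.3,0],[0,0,0]],[4.5,[0.9,-4.3,0],[0,0,0]],[4.5,[1.0,-4.2,0],[0,0,0]]])

```text
clock: 26.05
position: [0.4958, -0.197, 0.0901]
ee_rot: [1.969, 2.447, -0.001]
force: [0.6, -0.6, -1.3]
width: 0.705
gripper_force: 25.0
```

send_rows(increments=[[4.5,[0,0,0],[0,0,0]],[4.5,[0,0,1.5],[0,0,0]],[4.5,[0,0,1.5],[0,0,0]],[4.5,[0,0,0],[0,0,0]],[4.5,[0,0,0],[0,0,0]]])

```text
clock: 26.55
position: [0.498, -0.1967, 0.0601]
ee_rot: [-1.969, -2.448, 0.0]
force: [1.1, -0.5, -3.0]
width: 0.709
gripper_force: 25.0
```

```bash
python3 - <<'E'
from h import *
I=arm.get_image("side")[:,:,::-1];cv2.imwrite("pics/k_side.png",I)
s=arm.observe();p=s["position"];u=proj("side",[p[0],p[1],p[2]+.02]);print(p,u)
cv2.imwrite("pics/t10.png",cv2.resize(I[90:195,290:430],(560,420),interpolation=cv2.INTER_NEAREST))
E
```

```text
[ 0.49829401 -0.19676852  0.06038987] [359.06666211 143.63497312]
```

View pics/t10.png

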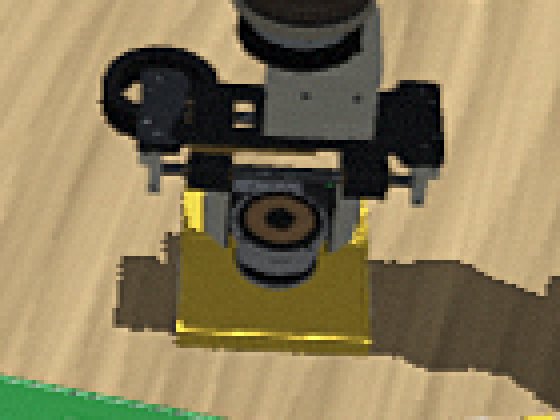

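The cap shows at pixel (359.5,143.8), just where the TCP predicts (359.1,143.6), so the part is centred and level. I lower it.

send_rows(increments=[[4.5,[-0.1,0,1.2],[0,0,0]],[4.5,[0,0,1.2],[0,0,0]],[4.5,[0,0,0.6],[0,0,0]],[4.5,[0,0,0.3],[0,0,0]],[4.5,[0,0,0.1],[0,0,0]]])

```text
clock: 27.1
position: [0.4977, -0.1977, 0.0252]
ee_rot: [-1.968, -2.447, 0.0]
force: [-0.3, 0.5, -2.2]
width: 0.704
gripper_force: 25.0
```

send_rows(increments=[[4.5,[0,0,0.1],[0,0,0]],[4.5,[0,0,0.1],[0,0,0]],[4.5,[0,0,0],[0,0,0]]])

```text
clock: 27.4
position: [0.4981, -0.1979, 0.0239]
ee_rot: [1.969, 2.448, 0.0]
force: [-0.3, 0.4, -2.6]
width: 0.704
gripper_force: 25.0
```

send_rows(increments=[[4.5,[0,0,0.1],[0,0,0]],[4.5,[0,0,0.05],[0,0,0]],[4.5,[0,0,0],[0,0,0]]])

```text
clock: 27.7
position: [0.4982, -0.1979, 0.0232]
ee_rot: [1.969, 2.447, -0.0]
force: [-2.9, 0.6, 9.1]
width: 0.705
gripper_force: 25.0
```

send_rows(increments=[[7.8,[0,0,0],[0,0,0]],[7.8,[0,0,0],[0,0,0]],[7.8,[0,0,-1],[0,0,0]],[7.8,[0,0,-4],[0,0,0]],[7.8,[0,0,-4.5],[0,0,0]]])

```text
clock: 28.2
position: [0.497, -0.1973, 0.1179]
ee_rot: [-1.967, -2.446, 0.001]
force: [1.4, -1.4, 1.0]
width: 0.849
gripper_force: 0.0
```

send_rows(increments=[[7.8,[0,0,-4],[0,0,0]],[7.8,[-3.9,-1.7,0],[0,0,0]],[7.8,[-3.9,-1.7,0],[0,0,0]],[7.8,[-3.9,-1.7,0],[0,0,0]],[7.8,[-3.9,-1.7,0],[0,0,0]]])

```text
clock: 28.7
position: [0.4646, -0.3664, 0.1583]
ee_rot: [1.968, 2.447, 0.0]
force: [1.0, -0.1, -0.1]
width: 0.848
gripper_force: 0.0
```

send_rows(increments=[[7.8,[-3.9,-1.7,0],[0,0,0]],[7.8,[-3.9,-1.7,0],[0,0,0]],[7.8,[-3.9,-1.7,0],[0,0,0]],[7.8,[0,0,0],[0,0,0]],[7.8,[0,0,0],[0,0,0]]])

```text
clock: 29.2
position: [0.4396, -0.4907, 0.1574]
ee_rot: [-1.972, -2.446, -0.001]
force: [-0.9, 0.8, -0.1]
width: 0.849
gripper_force: 0.0
```

```bash
python3 - <<'E'
from h import *
for n in("top","side"): cv2.imwrite(f"pics/l_{n}.png",arm.get_image(n)[:,:,::-1])
z=lambda n,u,v,w,h:cv2.resize(cv2.imread(f"pics/l_{n}.png")[v:v+h,u:u+w],(400,300),interpolation=cv2.INTER_NEAREST)
cv2.imwrite("pics/t11.png",np.vstack([np.hstack([z("top",360,180,100,75),z("side",310,110,100,75)]),np.hstack([z("top",185,190,100,75),z("side",260,240,136,102)])]))
I=cv2.imread("pics/l_top.png");H,S,V=[x.astype(int) for x in cv2.split(cv2.cvtColor(I,cv2.COLOR_BGR2HSV))]
c,_=blob((V<75),(405,185,450,255),3);print("brick",rect("top",c,.035))
E
```

```text
brick (array([ 513.9, -277.7]), array([98.4, 51.9]), 12.3)
```

View pics/t11.png

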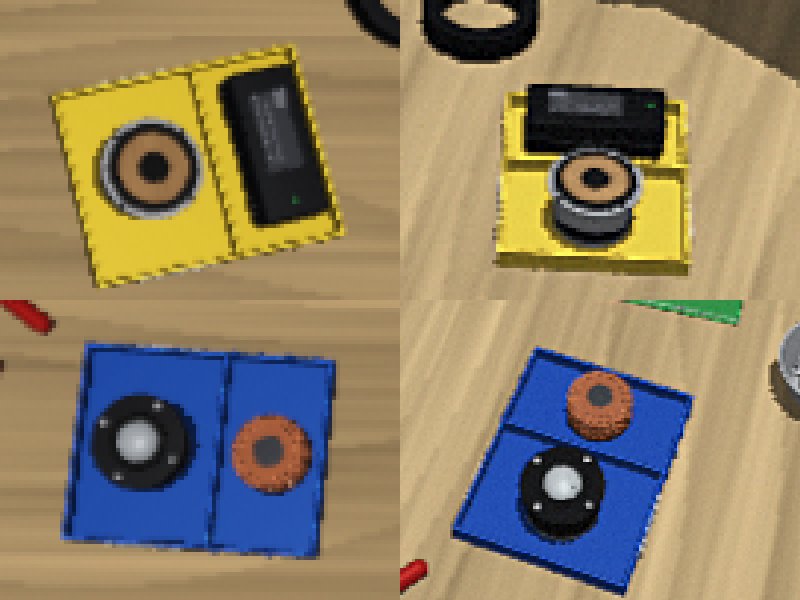

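All four parts sit upright and near the middle of their compartments. The yellow tray holds the cone at crop (153,167) and the brick at (275,145). The blue tray holds the tweeter at (138,440) and the coil at (270,452). Handing in.

```bash
python3 -c "
from cell import arm
print(arm.sign_off())"
```

```text
the job is handed in; nothing more can be done
None
```

I packed both kits and handed the job in at about 29 s of the 115 s allowed: tweeter and coil in the blue tray, cone driver and black brick in the yellow. The last pictures showed all four parts upright and well inside their compartments; the hand-in call did not report the verdict.

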